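# Find the weighted side of a roly-poly ball on the striping lathe

## Task

The roly-poly ball clamped in the striping lathe has a weight glued inside one side of its shell, and its paint is still wet. Turn the hand crank right round, at least one full turn the same way, to feel where the weight is, then bring the ball's heavy side straight down and finish still holding the crank grip there, so that the face can be drawn on upright. Never touch the wet ball, and leave the paint tin, paint cup, brush and mask where they are.

Things in the scene. Friction and masses are not known exactly. Their poses are not given: they have to be found in the camera images.
- crank_grip (a point): Centre of the lathe's crank grip: a turned wooden sleeve, 19 mm thick, 80 mm long, lying level, parallel to the spindle, 45 mm from the spindle axis. It turns freely on its pin, so it can be held while cranking. The crank arm is at its inner end (towards the ball), the outer end is free. Its axes spin with the sleeve; y is along it.
- crank_axis (a point): Point on the spindle axis beside the middle of the crank grip, 160 mm above the table: the grip centre moves round it on an upright circle of 45 mm radius. Its y axis is the level spindle axis, pointing from the crank to the ball; z is up. The crank arm (to 14 mm round the axis) lies 44 to 52 mm along +y, its counterweight lobe 54 mm, the headstock 90 mm. The lathe is fixed to the table.
- spindle (a joint): Angle (rad) the spindle has been turned from its start (starts at 0, no stops). It grows as the crank's top goes towards crank_axis +x; it says nothing about where the weight is. A felt drag (0.18 N m) beats the weight's pull (0.17 N m at most, 0.12 at least, when level with the axis), so the ball stays where it is left; the ball turns with the crank, which is itself balanced.
- ball_center (a point): Centre of the painted roly-poly ball, a 136 mm sphere with round stripes, clamped between rubber cups on the spindle axis, 262 mm from crank_axis along its +y. A lump of about 0.3 kg is glued inside the shell, on one side, about 47 mm from the spindle axis; it is not visible, and lies at a different angle to the crank each time. Its axes tell nothing about the weight.
- paint_tin: Closed round paint tin, 98 mm across, 110 mm tall, standing; origin at the centre of its underside. To be left alone.
- paint_cup: Black paint cup, 72 mm across, 75 mm tall, standing; origin at the centre of its underside. To be left alone.
- brush: Paint brush, 200 mm long, lying flat along its own x; origin under its middle. To be left alone.
- mask: Papier-mache rabbit mask lying face up, 145 mm wide, 45 mm tall, ears 140 mm out along its own x; origin under the middle of the face. To be left alone.

How it is judged (in metres and radians):
On the way:
1. the spindle has been cranked a full turn from its start, either way ((value of joint spindle above 6.1 rad or value of joint spindle below -6.1 rad)).
At the end, for the whole second after the job is handed in: After a full turn or more, the lump in the ball is within 0.25 rad (14 degrees) of straight below the spindle axis, the spindle is still (under 0.1 rad/s) and the fingers hold the crank grip (over 1 N, grasp point within 5 cm of its centre). Ball never touched, no bystander moved 2 cm (angle between ballast_dir's own z axis and vertical below 0.25 rad and contact force between the fingers and grip above 1 N and distance between the grasp point and crank_grip below 0.05 m and velocity of joint spindle between -0.1 and 0.1 rad/s); the arm keeps its last pose, push and grip.
It fails at once if the robot touches the wet ball (contact force between any of the arm, the fingers and ball above 0.2 N).
It fails at once if a bystander is moved more than 2 cm (distance of any of paint_tin, paint_cup, brush, mask from where it was at the start of the episode above 0.02 m).
It also fails if it takes over 72 s, if anything falls off the work surface, if the arm or the gripper's body presses on something with over 40 N, if the wrist force passes 120 N, or if a joint passes its speed limit or range.

## Robot

A 6-joint arm with a two-finger parallel gripper is mounted at the origin on the work surface. World frame = base frame: x ahead of the robot, y to its left, z up, the work surface at z = 0. Lengths are in mm, angles in rad, forces in N, time in s.
With the tool pointing down it reaches from about 325 to 875 mm from the base axis. Payload 4.4 kg.
Tool frame: the origin (TCP) lies on the centre line of the jaws, within the pads' length; the fingertips stand ahead of it and the grasp point (between the pads) lies 6 mm ahead of it (ctrl.tcp_to_tips is the z of the fingertips in the tool frame, in mm); z points along the fingers, y is the direction in which the jaws open and shut (so a half turn about z gives the same grasp; the last joint's range is limited). The gripper opens to 85 mm and grips with 20 to 120 N. Pads are 22 mm wide; open, the fingers measure 114 mm over their backs; the gripper's body (76 mm by 85 mm) begins 54 mm behind the grasp point. The pads swing forward as they close: fully open they stand 13 mm farther back than shut.
Start: joints at [-1.256, 0.207, 1.542, -0, 1.393, -0.15], TCP at [258.243, -513.749, 256.282] pointing down, gripper open.
Joint ranges: [-2.73, 2.73], [-0.86, 2.22], [0.23, 2.46], [-1.11, 4.25], [0.08, 2.63], [-2.82, 2.82]. Speed limits (rad/s): [2.79, 2.79, 3.14, 3.14, 3.14, 3.14].

## Interface

Orientations are given as a 3x3 rotation matrix whose columns are the frame's x, y, z axes.
In Python, from plant import ctrl, sensors, optics gives the robot as it stands. Calls block until the motion is done:
- ctrl.move_ptp(position, orientation): joint-space move of the TCP to a pose.
- ctrl.move_l(position, rot=None, vel=150, threshold=None): straight line of the TCP; rot=None keeps the orientation; vel is the mean speed in mm/s. With threshold (N) it stops when the force on the tool has changed by that much, and returns True; else False.
- ctrl.set_joints(angles): joint-space move.
- ctrl.gripper_to(opening, force=None): finger opening in mm; force is the grip in N (None keeps the last); returns when the fingers have stopped.
- ctrl.hold(seconds).
- ctrl.solve_ik(position, orientation): joint angles nearest the present ones, or None.
- sensors.read_state(): the state.
- optics.grab_frame(name): name is "scene" or "top" or "wrist"; returns (picture, depth): 384x512x3 uint8, red, green, blue; 384x512 float32, mm along the optical axis (not along the pixel's ray), 0 where there is no reading.
- optics.camera_params(name): a dict with "mtx" (3x3 intrinsics, pixels), "k1" (the pictures are not rectified: a ray, as slopes to the right and down, at radius r is drawn at 1 + k1 r^2 times it, then the intrinsics apply), "R" (3x3) and "t" (3): a world point X has camera coordinates R X + t; the wrist camera has in their place "T_tool_cam" (4x4, takes a point from camera to tool coordinates, whose origin is the TCP and whose axes are the flange's). Camera axes: x right, y down, z forward; pixel columns grow to the right and rows downward; lengths in mm; the calibration is good to about 2 mm. A picture is of the moment at which its call begins: read the wrist's pose just before it. camera_params takes no time and is no camera call.
A pose or a line that the arm cannot do raises ctrl.MotionError and nothing moves.
- ctrl.finish_job(): hands the job in, once; it reports no verdict.
The state is a dict: "t": time; "q": joint angles; "qvel": joint speeds; "tau": joint torques, N m; "eef_pos": TCP position; "eef_rot": TCP orientation; "force": force on the tool from outside, world axes, zero at the start; "wrist_torque": the same for the moment, N m; "grip_width": finger opening in mm.
Only numpy, scipy, OpenCV 4.12 (cv2) and the standard library are available. Lean on these libraries where they do the work, as an engineer would, in place of code of your own. Each camera call takes 0.05 s, during which the arm holds its last target.

## Working session

There is one attempt and no reset: what is moved stays moved. The work goes in short steps, each a Python script; the robot and the scene stay as the last script left them, time stands still between calls to the robot, and variables do not carry over. Pictures are saved under pics/ and viewed, and the job is handed in when it is done.

```bash
ls; mkdir -p pics
python3 - <<'E'
from plant import ctrl, sensors, optics
import cv2,numpy as np
s=sensors.read_state();print(s, ctrl.tcp_to_tips)
for n in("scene","top","wrist"):
    im,d=optics.grab_frame(n);cv2.imwrite(f"pics/{n}0.png",im[:,:,::-1]);np.save(f"{n}0.npy",d);np.save(f"{n}0im.npy",im)
    print(n,optics.camera_params(n))
E
```

```text
pics
{'t': 0.0, 'q': array([-1.25549793e+00,  2.07433304e-01,  1.54298004e+00,  2.69890020e-05,
        1.39347563e+00, -1.50509303e-01]), 'qvel': array([ 7.17139510e-04, -8.92838718e-04, -2.85791543e-04, -4.15605793e-05,
       -5.29245358e-04,  2.86050265e-04]), 'tau': array([-2.05093384e-03, -3.83039117e+01, -2.91595852e+01, -4.81405987e-04,
        1.04761103e-02,  1.43755216e-05]), 'eef_pos': array([ 258.02974665, -513.06696569,  255.10576011]), 'eef_rot': array([[ 8.93461363e-01,  4.49139533e-01, -6.86832632e-04],
       [ 4.49139906e-01, -8.93458753e-01,  2.19135728e-03],
       [ 3.70568560e-04, -2.26637701e-03, -9.99997363e-01]]), 'force': array([ 0.47632308,  0.3395321 , -0.78867227]), 'wrist_torque': array([-0.0045911 , -0.00442785,  0.02145191]), 'grip_width': 85.06435980474502} 25.0
scene {'mtx': array([[351.62810525,   0.        , 259.03256524],
       [  0.        , 351.62810525, 193.68802337],
       [  0.        ,   0.        ,   1.        ]]), 'k1': -0.08522357977342866, 'R': array([[ 0.31747944,  0.94825636,  0.0040834 ],
       [ 0.75800274, -0.25118978, -0.601943
[... 407 characters left out ...]
307e-03, -3.18721128e-02],
       [ 3.18896600e-02, -3.31189346e-02, -9.98942534e-01]]), 't': array([  37.63318128,  543.03525762, 1245.97164333])}
wrist {'mtx': array([[282.82595828,   0.        , 255.49702597],
       [  0.        , 282.82595828, 189.76756726],
       [  0.        ,   0.        ,   1.        ]]), 'k1': -0.04771752664542339, 'T_tool_cam': array([[ 3.30411290e-04, -9.45817208e-01, -3.24699399e-01,
         8.38709361e+01],
       [ 9.99998390e-01,  8.85160683e-04, -1.56079577e-03,
        -5.52648795e-01],
       [ 1.76363864e-03, -3.24698361e-01,  9.45815978e-01,
        -1.17311346e+02],
       [ 0.00000000e+00,  0.00000000e+00,  0.00000000e+00,
         1.00000000e+00]])}
```

View pics/scene0.png

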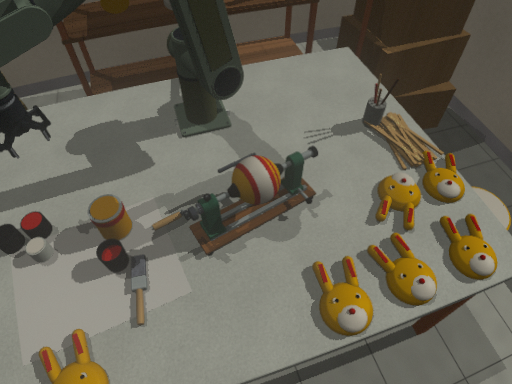

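View pics/top0.png

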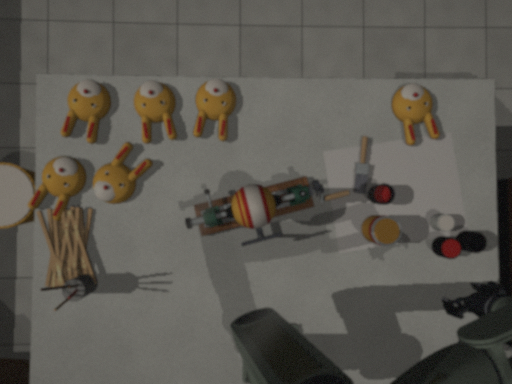

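View pics/wrist0.png

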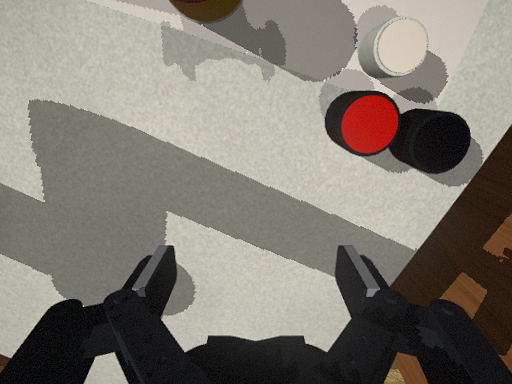

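```bash
cat > h.py <<'E'
import numpy as np,cv2,json
try:
    from plant import ctrl,sensors,optics
except Exception as e: print(e)
def pts(name,d,st=None):
    p=optics.camera_params(name);h,w=d.shape
    u,v=np.meshgrid(np.arange(w),np.arange(h))
    K=p["mtx"];k=np.array([p["k1"],0,0,0])
    n=cv2.undistortPoints(np.stack([u,v],-1).reshape(-1,1,2).astype(float),K,k).reshape(h,w,2)
    c=np.concatenate([n*d[...,None],d[...,None]],-1)
    if name=="wrist":
        T=p["T_tool_cam"];t=c@T[:3,:3].T+T[:3,3]
        return t@st["eef_rot"].T+st["eef_pos"]
    return (c-p["t"])@p["R"]
E
python3 - <<'E'
from h import *
for n,(x,y,w,h) in {"scene":(80,130,250,150),"top":(170,120,260,150)}.items():
    im=np.load(n+"0im.npy");d=np.load(n+"0.npy")
    cv2.imwrite(f"pics/{n}c.png",cv2.resize(im[y:y+h,x:x+w,::-1],None,fx=3,fy=3,interpolation=cv2.INTER_CUBIC))
    P=pts(n,d);np.save(n+"P.npy",P)
    hsv=cv2.cvtColor(im,cv2.COLOR_RGB2HSV)
    for v,u in {"scene":[(215,175),(222,158),(181,250),(250,115),(212,210),(153,314),(215,110),(285,139)],"top":[(193,335),(189,348),(206,250),(194,382),(230,380),(185,318),(220,192),(165,363)]}[n]:
        print(n,u,v,P[v,u].round(),d[v,u],hsv[v,u])
E
```

```text
scene 175 215 [ 530. -176.  140.] 930.643 [ 18 112 132]
scene 158 222 [ 537. -223.  138.] 919.40735 [ 18 108 125]
scene 250 181 [537.  32. 210.] 911.9296 [  4 164  87]
scene 115 250 [ 529. -365.   50.] 966.5387 [  2 145  88]
scene 210 212 [559. -86. 153.] 921.3487 [60 45 51]
scene 314 153 [462. 253. 168.] 1030.94 [36 26 50]
scene 110 215 [ 453. -352.  111.] 963.70776 [ 19 178 116]
scene 139 285 [ 639. -319.   19.] 937.73553 [ 54  10 123]
top 335 193 [ 540. -194.  137.] 1132.7238 [15 89 89]
top 348 189 [ 559. -273.    0.] 1272.5723 [19 33 85]
top 250 206 [500.  73. 227.] 1032.8969 [ 13  34 135]
top 382 194 [ 540. -376.   46.] 1229.4026 [  0 195  90]
top 380 230 [ 423. -344.  111.] 1160.1729 [ 17 162  93]
top 318 185 [ 562. -130.  192.] 1076.2167 [108  28  45]
top 192 220 [458. 246. 172.] 1080.5806 [50  9 82]
top 363 165 [ 641. -320.   23.] 1254.1322 [53 11 96]
```

```bash
sleep 1; ls pics
```

```text
scene0.png
scenec.png
top0.png
topc.png
wrist0.png
```

View pics/scenec.png

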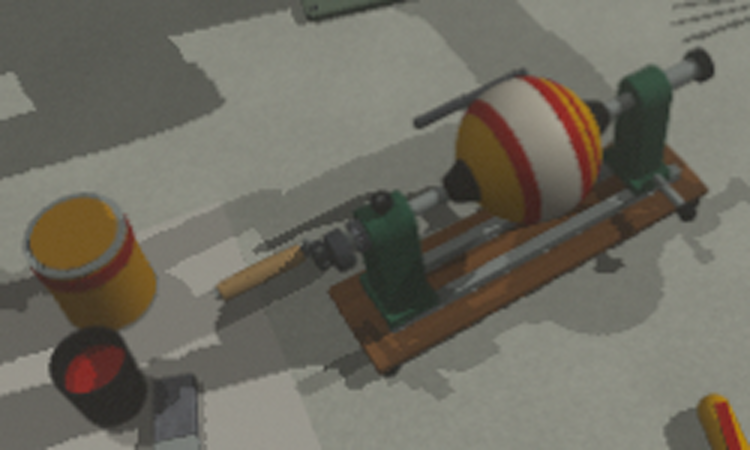

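View pics/topc.png

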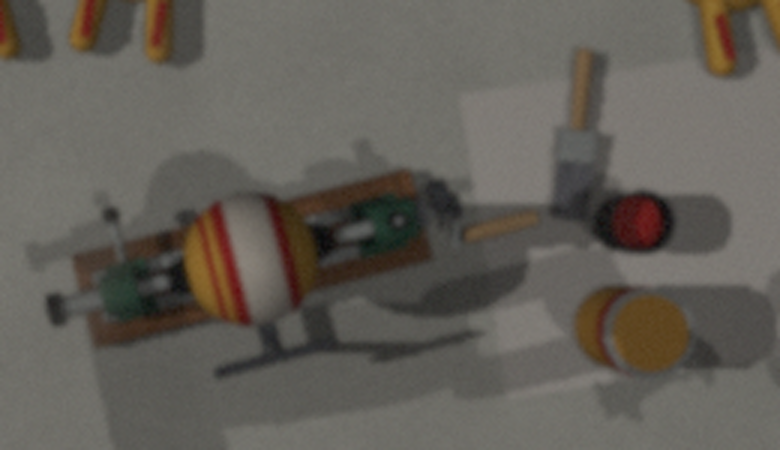

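Run:
```python
from h import *
from scipy.optimize import least_squares
A=[]
for n,c in {"scene":(255,180),"top":(253,206)}.items():
    im=np.load(n+"0im.npy");P=np.load(n+"P.npy")
    # ball
    v,u=np.mgrid[:384,:512];m=((u-c[0])**2+(v-c[1])**2<19**2)&(P[...,2]>165)
    X=P[m]
    f=lambda q:np.linalg.norm(X-q[:3],axis=1)-68
    r=least_squares(f,[500,60,160],loss="soft_l1",f_scale=2);print(n,"ball",r.x,np.std(f(r.x)),m.sum())
    hsv=cv2.cvtColor(im,cv2.COLOR_RGB2HSV)
    m=(P[...,2]>100)&(P[...,2]<220)&(P[...,1]>-280)&(P[...,1]<-60)&(P[...,0]>480)&(P[...,0]<620)&(hsv[...,0]>8)&(hsv[...,0]<25)&(hsv[...,1]>70)
    X=P[m];c0=X.mean(0);w,s,V=np.linalg.svd(X-c0);t=(X-c0)@V[0];print("grip",m.sum(),c0,V[0],t.min(),t.max(), "ends",c0+V[0]*t.min(),c0+V[0]*t.max())
    np.save(n+"G.npy",X)
```

```text
scene ball [498.44684522  61.57689962 159.91446367] 66.72978553233642 1115
grip 193 [ 536.82114947 -201.75721029  135.37486524] [ 0.2455687  -0.96927448 -0.01424769] -39.803295552650134 38.229294110294475 ends [ 527.04670597 -163.17689169  135.94197009] [ 546.20906747 -238.81188946  134.83018628]
top ball [499.1834491   63.4873587  161.07395014] 61.43570259217958 1125
grip 121 [ 533.7032558  -196.37477476  137.98065798] [-0.23836956  0.97002355  0.04726791] -40.84659200661767 97.84645677329631 ends [ 543.43984003 -235.99693113  136.04992478] [ 510.37963881 -101.46140695  142.60565588]
```

```bash
cat >> h.py <<'E'
a=np.array([-0.2425,0.9702,0]);a/=np.linalg.norm(a)
ex=np.cross(a,[0,0,1.])
ROT=np.stack([-a,-ex,[0,0,-1.]],1)
C0=np.array([498.8,62.5,160])-262*a
E
python3 - <<'E'
from h import *
print(C0,np.linalg.det(ROT))
import plant
C=C0
for al in(0,-15):
  for th in np.arange(0,360,45):
    t=np.radians(th);p=C+45*(np.sin(t)*ex+np.cos(t)*np.array([0,0,1]))+al*a+[0,0,6]
    q=ctrl.solve_ik(p,ROT);print(al,th,None if q is None else np.round(q,2))
p=C-32*ex-15*a;p[2]=280
ctrl.move_ptp(p,ROT)
s=sensors.read_state();print(s["t"],s["eef_pos"],p,s["force"])
im,d=optics.grab_frame("wrist");cv2.imwrite("pics/w1.png",im[:,:,::-1]);np.save("w1im.npy",im)
P=pts("wrist",d,s);np.save("w1P.npy",P)
E
```

```text
[ 562.33200485 -191.68041695  160.        ] 1.0
0 0 [-0.47  0.29  1.54 -0.    1.32  2.42]
0 45 [-0.44  0.35  1.48 -0.    1.31  2.46]
0 90 [-0.43  0.41  1.48 -0.    1.26  2.47]
0 135 [-0.44  0.42  1.53 -0.    1.19  2.46]
0 180 [-0.47  0.39  1.61 -0.    1.14  2.42]
0 225 [-0.51  0.32  1.67 -0.    1.15  2.39]
0 270 [-0.53  0.26  1.68 -0.    1.21  2.37]
0 315 [-0.51  0.25  1.62 -0.    1.28  2.39]
-15 0 [-0.49  0.3   1.52 -0.    1.32  2.4 ]
-15 45 [-0.46  0.37  1.46 -0.    1.31  2.44]
-15 90 [-0.45  0.42  1.46 -0.    1.26  2.45]
-15 135 [-0.46  0.44  1.51 -0.    1.2   2.44]
-15 180 [-0.49  0.4   1.59 -0.    1.15  2.4 ]
-15 225 [-0.53  0.34  1.65 -0.    1.16  2.37]
-15 270 [-0.55  0.28  1.65 -0.    1.21  2.35]
-15 315 [-0.53  0.26  1.6  -0.    1.28  2.37]
2.3 [ 534.74004812 -214.39211276  279.93292431] [ 534.92439696 -213.99236507  280.        ] [-0.06928157  0.82735951  0.09160028]
```

View pics/w1.png

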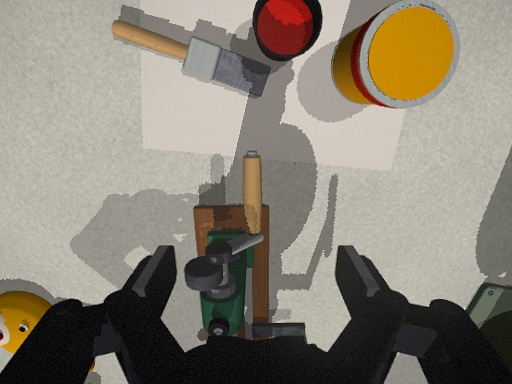

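The wrist view shows the grip as a wooden sleeve from (251,152) to (254,232). The crank arm runs to the hub near (220,250), and the tin and cup are clear above.

Run:
```python
from h import *
from scipy.optimize import least_squares
im=np.load("w1im.npy");P=np.load("w1P.npy");hsv=cv2.cvtColor(im,cv2.COLOR_RGB2HSV)
m=np.zeros((384,512),bool);m[150:240,235:272]=1
m&=(P[...,2]>110)&(hsv[...,1]>70)&(hsv[...,0]>8)&(hsv[...,0]<25)
X=P[m];print(m.sum(),X.mean(0))
for nm,X in(("wrist",X),("scene",np.load("sceneG.npy"))):
    Y=X-C0;l=np.stack([Y@ex,Y@a,Y[:,2]],1)
    print(nm,np.percentile(l,[1,50,99],axis=0).round(1))
    # cylinder fit: centre x,z linear in y
    f=lambda q:np.hypot(l[:,0]-q[0]-q[2]*l[:,1],l[:,2]-q[1]-q[3]*l[:,1])-9.5
    f2=lambda q:f([*q,0,0])
    r=least_squares(f,[-32,-32,0,0],loss="soft_l1",f_scale=1);print(r.x,np.std(f(r.x)))
    r=least_squares(f2,[-32,-32],loss="soft_l1",f_scale=1);print(r.x,np.hypot(*r.x))
```

```text
1387 [ 535.20818412 -202.79207278  137.76270569]
wrist [[-38.  -41.2 -28.8]
 [-29.   -4.8 -23. ]
 [-20.   37.7 -20.1]]
[-2.89434686e+01 -3.12006918e+01 -1.02223610e-02  1.31939941e-05] 18.372102659806153
[-28.91734679 -31.19723536] 42.53798819286626
scene [[-36.8 -40.8 -34.6]
 [-26.3  -3.9 -23.6]
 [-21.1  34.9 -19.8]]
[-3.17465289e+01 -3.09468376e+01 -1.34013972e-02  1.32659444e-02] 1.4668736980710078
[-31.69246254 -30.99109909] 44.32674593271645
```

Run:
```python
from h import *
p=C0-30*ex-14*a;p[2]=135
ctrl.move_l(p+[0,0,40],vel=150)
s=sensors.read_state();print(s["t"],s["force"])
print(ctrl.move_l(p,vel=80,threshold=10))
s=sensors.read_state();print(s["t"],s["eef_pos"],p,s["force"])
ctrl.gripper_to(10,force=40)
s=sensors.read_state();print(s["t"],s["eef_pos"],s["grip_width"],s["force"],s["wrist_torque"])
for n in("wrist","scene"):
    im,d=optics.grab_frame(n);cv2.imwrite(f"pics/{n}2.png",im[:,:,::-1])
```

```text
3.2 [-0.63407456 -1.07034886 -0.47308428]
False
3.85 [ 536.51727552 -212.47075973  134.56897432] [ 536.62221691 -212.53723368  135.        ] [ 0.06955334 -0.63759746  0.24712715]
4.475 [ 537.6177411  -212.47991719  135.55446193] 17.669049806247045 [3.64022647 0.75960223 1.11677984] [ 0.22278614 -0.53484044  0.09164603]
```

View pics/wrist2.png

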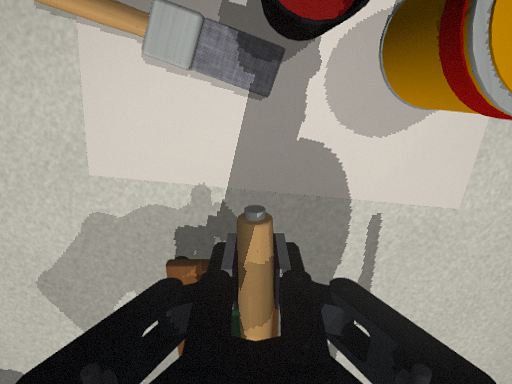

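View pics/scene2.png

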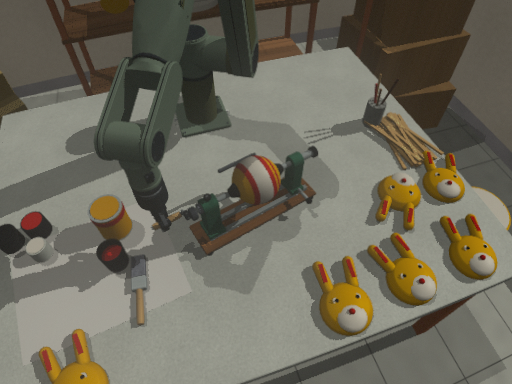

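```bash
cat >> h.py <<'E'
EZ=np.array([0,0,1.])
def gp(th,C,r=45.): # TCP command for crank angle th (deg)
    t=np.radians(th);return C-14*a+r*(np.sin(t)*ex+np.cos(t)*EZ)+6*EZ
def rt(th):
    t=np.radians(th);rad=np.sin(t)*ex+np.cos(t)*EZ;tan=np.cos(t)*ex-np.sin(t)*EZ;return rad,tan
def crank(ths,C,vel=80,log="log.jsonl",extra=()):
    for th in ths:
        ctrl.move_l(gp(th,C),vel=vel)
        s=sensors.read_state();F=[s["force"]]
        for h in extra: ctrl.hold(h);F.append(sensors.read_state()["force"])
        d=s["eef_pos"]-(C-14*a+6*EZ);ta=np.degrees(np.arctan2(d@ex,d[2]))
        rad,tan=rt(th)
        open(log,"a").write(json.dumps(dict(th=float(th),ta=ta,t=s["t"],eef=s["eef_pos"].tolist(),F=[f.tolist() for f in F],tau=s["tau"].tolist(),C=C.tolist(),q=s["q"].tolist(),T=s["wrist_torque"].tolist()))+"\n")
        print(round(float(s["t"]),2),th,round(ta,1),"r %.1f"%np.hypot(d@ex,d[2]),"Frad",[round(float(f@rad),2) for f in F],"Ftan",[round(float(f@tan),2) for f in F],"Fax %.1f"%(F[0]@a))
E
python3 - <<'E'
from h import *
crank([-137,-127,-117,-107],C0,extra=(0.1,0.2))
E
```

```text
4.83 -137 -137.6 r 42.4 Frad [-7.72, -8.5, -7.34] Ftan [-1.61, -1.17, -2.14] Fax 3.2
5.38 -127 -127.0 r 42.0 Frad [-8.9, -8.44, -7.99] Ftan [-1.75, -0.06, 0.29] Fax 2.6
5.92 -117 -116.5 r 41.7 Frad [-8.75, -8.8, -9.49] Ftan [0.37, 0.52, -0.71] Fax 3.4
6.47 -107 -105.9 r 41.4 Frad [-10.49, -9.64, -9.62] Ftan [1.1, 0.02, 1.16] Fax 1.7
```

Run:
```python
from h import *
C=C0+3.7*ex
for i in range(3): print(sensors.read_state()["force"],sensors.read_state()["t"])
crank([-105,-90,-75,-60,-45,-30,-15,0],C,extra=(0.1,))
```

```text
[8.05104958 4.31861631 3.92092297] 6.775
[8.05104958 4.31861631 3.92092297] 6.775
[8.05104958 4.31861631 3.92092297] 6.775
7.03 -105 -104.7 r 44.6 Frad [-3.26, -3.27] Ftan [1.69, 1.32] Fax 0.1
7.42 -90 -89.8 r 44.7 Frad [-3.43, -4.2] Ftan [0.63, -0.04] Fax -1.5
7.83 -75 -75.2 r 44.8 Frad [-5.12, -4.78] Ftan [1.12, 0.74] Fax -1.4
8.22 -60 -61.1 r 44.9 Frad [-5.25, -5.05] Ftan [1.13, -0.79] Fax -2.5
8.62 -45 -47.0 r 44.9 Frad [-4.98, -5.37] Ftan [-2.7, -3.47] Fax -3.4
9.03 -30 -31.0 r 45.0 Frad [-3.44, -4.11] Ftan [-3.25, -4.13] Fax -3.6
9.43 -15 -14.9 r 45.1 Frad [-2.17, -3.14] Ftan [-1.58, -2.21] Fax -3.0
9.82 0 0.5 r 45.2 Frad [-2.4, -2.04] Ftan [-0.11, 0.9] Fax -0.5
```

Run:
```python
from h import *
C=C0+3.7*ex
crank(np.arange(6,91,6),C)
```

```text
10.18 6 6.0 r 45.1 Frad [-0.31] Ftan [-1.8] Fax 0.2
10.43 12 12.4 r 45.2 Frad [-0.01] Ftan [-0.55] Fax 0.7
10.68 18 18.6 r 45.2 Frad [-0.21] Ftan [0.42] Fax 0.9
10.93 24 24.7 r 45.2 Frad [0.78] Ftan [0.46] Fax 2.1
11.18 30 30.8 r 45.3 Frad [0.07] Ftan [0.24] Fax 2.9
11.43 36 36.8 r 45.3 Frad [-0.04] Ftan [1.1] Fax 3.4
11.68 42 42.7 r 45.3 Frad [1.3] Ftan [1.91] Fax 2.7
11.93 48 48.5 r 45.3 Frad [2.51] Ftan [1.96] Fax 4.4
12.18 54 54.5 r 45.3 Frad [2.68] Ftan [1.01] Fax 4.9
12.43 60 60.5 r 45.3 Frad [2.64] Ftan [1.55] Fax 3.7
12.68 66 66.6 r 45.3 Frad [2.58] Ftan [1.84] Fax 5.5
12.93 72 72.7 r 45.3 Frad [3.24] Ftan [1.13] Fax 4.4
13.18 78 78.8 r 45.3 Frad [3.69] Ftan [1.19] Fax 4.5
13.43 84 84.9 r 45.3 Frad [2.57] Ftan [1.08] Fax 3.2
13.68 90 91.0 r 45.3 Frad [3.51] Ftan [2.1] Fax 4.1
```

Run:
```python
from h import *
C=C0+3.7*ex
crank(np.arange(84,47,-6),C)
print('slow')
crank(np.arange(46,39,-2),C,vel=15,extra=(0.1,))
print('slow fwd')
crank(np.arange(42,54,2),C,vel=15)
```

```text
13.93 84 85.3 r 45.3 Frad [2.83] Ftan [3.38] Fax 3.9
14.18 78 79.3 r 45.3 Frad [3.93] Ftan [4.46] Fax 4.1
14.43 72 73.1 r 45.3 Frad [2.66] Ftan [3.4] Fax 4.3
14.68 66 67.0 r 45.3 Frad [3.39] Ftan [3.57] Fax 4.3
14.93 60 60.9 r 45.3 Frad [3.01] Ftan [3.43] Fax 4.0
15.18 54 54.8 r 45.3 Frad [2.53] Ftan [2.72] Fax 4.4
15.43 48 48.7 r 45.2 Frad [1.96] Ftan [2.67] Fax 4.4
slow
15.68 46 47.1 r 45.3 Frad [2.28, 1.57] Ftan [5.32, 5.77] Fax 3.3
16.04 44 45.2 r 45.2 Frad [2.59, 1.4] Ftan [4.66, 5.19] Fax 3.8
16.4 42 43.2 r 45.3 Frad [1.84, 1.09] Ftan [5.75, 4.23] Fax 4.6
16.76 40 41.2 r 45.2 Frad [1.29, 1.79] Ftan [5.29, 4.98] Fax 3.5
slow fwd
17.12 42 42.2 r 45.2 Frad [1.82] Ftan [0.35] Fax 5.1
17.38 44 43.8 r 45.2 Frad [1.42] Ftan [-0.98] Fax 5.3
17.63 46 45.7 r 45.3 Frad [1.33] Ftan [-1.05] Fax 4.6
17.89 48 47.7 r 45.2 Frad [2.64] Ftan [-0.85] Fax 5.5
18.15 50 49.7 r 45.3 Frad [2.19] Ftan [-0.66] Fax 5.3
18.41 52 51.8 r 45.2 Frad [2.26] Ftan [-0.51] Fax 4.8
```

```bash
cat >> h.py <<'E'
def probe(th,C):
    crank([th-4,th-2,th],C,vel=15,extra=(.03,.03),log="fwd.jsonl")
    print(" back")
    crank([th-3],C,vel=15,log="junk.jsonl")
    crank([th-5,th-7],C,vel=15,extra=(.03,.03),log="back.jsonl")
def arc(th0,th1,C):
    n=int(np.ceil(abs(th1-th0)/13))
    for t in np.linspace(th0,th1,n+1)[1:]: ctrl.move_l(gp(t,C),vel=80)
E
python3 - <<'E'
from h import *
C=C0+3.7*ex
cur=52
for th in (100,145,190):
    arc(cur,th-6,C);probe(th,C);cur=th-7
E
```

```text
19.67 96 96.9 r 45.3 Frad [3.6, 3.83, 2.52] Ftan [1.45, 2.03, 1.73] Fax 4.9
19.99 98 98.5 r 45.3 Frad [2.78, 3.27, 2.77] Ftan [0.04, -0.06, 0.18] Fax 5.5
20.32 100 100.2 r 45.3 Frad [2.62, 3.01, 2.03] Ftan [0.09, 0.13, 0.37] Fax 4.8
 back
20.69 97 98.9 r 45.2 Frad [5.07] Ftan [3.61] Fax 3.7
20.95 95 97.3 r 45.2 Frad [4.66, 6.31, 4.71] Ftan [5.56, 6.08, 5.65] Fax 3.1
21.27 93 95.4 r 45.2 Frad [5.37, 4.77, 6.33] Ftan [5.51, 6.51, 5.58] Fax 3.8
22.67 141 140.2 r 45.0 Frad [4.94, 4.84, 4.88] Ftan [-0.97, 0.27, -0.43] Fax 4.6
22.99 143 141.5 r 45.0 Frad [4.52, 4.59, 4.54] Ftan [-1.12, -2.06, -1.5] Fax 5.7
23.32 145 143.2 r 45.0 Frad [4.49, 4.63, 4.75] Ftan [-1.78, -2.97, -1.69] Fax 5.0
 back
23.69 142 142.9 r 45.0 Frad [3.75] Ftan [3.14] Fax 4.9
23.95 140 141.7 r 45.0 Frad [4.54, 4.49, 4.28] Ftan [5.98, 5.04, 6.81] Fax 4.8
24.27 138 138.2 r 45.0 Frad [4.18, 4.47, 3.45] Ftan [6.03, 5.8, 5.88] Fax 4.9
25.67 186 -175.3 r 44.5 Frad [6.76, 6.25, 6.73] Ftan [-3.96, -3.1, -3.76] Fax 4.2
25.99 188 -173.3 r 44.5 Frad [7.34, 7.6, 7.92] Ftan [-3.95, -3.53, -3.77] Fax 5.1
26.32 190 -171.3 r 44.5 Frad [8.08, 5.96, 7.9] Ftan [-3.97, -4.32, -4.25] Fax 5.1
 back
26.69 187 -172.4 r 44.6 Frad [4.61] Ftan [1.37] Fax 5.2
26.95 185 -174.1 r 44.6 Frad [4.61, 3.38, 4.28] Ftan [2.99, 3.62, 3.25] Fax 5.7
27.27 183 -175.9 r 44.7 Frad [3.92, 4.32, 3.42] Ftan [2.61, 3.53, 3.65] Fax 5.6
```

Run:
```python
from h import *
C=C0+3.7*ex
cur=183
for th in (235,280,325):
    arc(cur,th-6,C);probe(th,C);cur=th-7
```

```text
28.67 231 -128.6 r 44.4 Frad [1.72, 1.49, 1.89] Ftan [-3.03, -2.81, -3.41] Fax 5.1
28.99 233 -127.1 r 44.5 Frad [0.72, 0.24, 0.3] Ftan [-4.35, -4.86, -4.04] Fax 3.7
29.32 235 -125.0 r 44.5 Frad [0.07, -0.38, -1.49] Ftan [-5.01, -5.67, -5.3] Fax 3.5
 back
29.69 232 -127.3 r 44.6 Frad [-2.45] Ftan [0.77] Fax 3.3
29.95 230 -129.8 r 44.6 Frad [-1.38, -1.49, -2.08] Ftan [1.19, 1.66, 2.06] Fax 4.0
30.27 228 -132.2 r 44.7 Frad [-2.01, -2.3, -3.46] Ftan [1.7, 1.13, 0.59] Fax 2.4
31.67 276 -84.8 r 44.8 Frad [-6.17, -5.43, -5.79] Ftan [-3.2, -3.57, -3.55] Fax -1.0
31.99 278 -83.4 r 44.8 Frad [-6.74, -6.52, -6.57] Ftan [-5.01, -4.87, -4.18] Fax -0.9
32.32 280 -81.6 r 44.8 Frad [-6.28, -7.1, -6.9] Ftan [-5.42, -3.96, -4.45] Fax -0.7
 back
32.69 277 -83.4 r 44.8 Frad [-5.72] Ftan [-2.28] Fax -0.1
32.95 275 -84.9 r 44.8 Frad [-6.41, -5.45, -6.3] Ftan [-1.36, -0.58, -0.73] Fax 0.2
33.27 273 -86.8 r 44.8 Frad [-4.93, -4.74, -4.74] Ftan [-0.25, 0.7, 0.4] Fax 0.4
34.67 321 -40.5 r 45.0 Frad [-6.8, -6.1, -6.18] Ftan [-5.39, -4.9, -5.86] Fax -3.3
34.99 323 -37.1 r 45.1 Frad [-5.88, -5.87, -6.05] Ftan [-5.88, -5.24, -5.66] Fax -3.6
35.32 325 -34.7 r 45.1 Frad [-6.17, -5.24, -5.63] Ftan [-4.94, -4.82, -5.14] Fax -3.5
 back
35.69 322 -35.3 r 45.0 Frad [-6.25] Ftan [2.16] Fax -0.8
35.95 320 -37.9 r 45.0 Frad [-6.08, -4.83, -5.07] Ftan [1.98, 2.42, 2.53] Fax -0.6
36.27 318 -40.4 r 45.0 Frad [-5.23, -5.73, -5.59] Ftan [2.74, 1.75, 2.0] Fax -0.6
```

```bash
cat > fit.py <<'E'
from h import *
rows=[]
for f,sg in(("fwd.jsonl",1),("back.jsonl",-1)):
    L=[json.loads(l) for l in open(f)]
    for i,r in enumerate(L):
        # skip first transient sample of each fwd probe
        if sg==1 and i%3==0: continue
        _,tan=rt(r["ta"]);rows.append((r["ta"],sg,np.mean(np.array(r["F"])@tan)))
for l in open("log.jsonl"):
    r=json.loads(l)
    if 15.7<r["t"]<16.9 or 17.3<r["t"]: 
        _,tan=rt(r["ta"]);rows.append((r["ta"],-1 if r["t"]<17 else 1,np.mean(np.array(r["F"])@tan)))
A=np.array(rows);t=np.radians(A[:,0])
def fit(A,bias):
    t=np.radians(A[:,0]);M=np.stack([np.sin(t),np.cos(t),-A[:,1]]+([np.ones(len(t))] if bias else []),1)
    x,*_=np.linalg.lstsq(M,A[:,2],rcond=None);res=A[:,2]-M@x
    return x,res
for b in(0,1):
    x,res=fit(A,b);d=np.degrees(np.arctan2(x[1],x[0]))
    print(x.round(2),"amp",np.hypot(*x[:2]),"delta",d,"target crank angle",180-d,"rms",res.std())
x,res=fit(A,1)
rng=np.random.default_rng(0);D=[]
for k in range(300):
    y,_=fit(A[rng.integers(0,len(A),len(A))],1);D.append(np.degrees(np.arctan2(y[1],y[0])))
print("boot",np.std(D))
print(np.c_[A,res].round(1))
E
python3 fit.py
```

```text
[ 2.74 -0.03  3.12] amp 2.7417169265506396 delta -0.5621955122610854 target crank angle 180.5621955122611 rms 0.5653869871378088
[ 2.71 -0.01  3.14  0.21] amp 2.714456803056118 delta -0.17537926198622536 target crank angle 180.17537926198622 rms 0.5647925162613893
boot 3.4105908980355104
[[ 9.850e+01  1.000e+00  0.000e+00  3.000e-01]
 [ 1.002e+02  1.000e+00  2.000e-01  4.000e-01]
 [ 1.415e+02  1.000e+00 -1.400e+00 -2.000e-01]
 [ 1.432e+02  1.000e+00 -2.000e+00 -7.000e-01]
 [-1.733e+02  1.000e+00 -3.600e+00 -3.000e-01]
 [-1.713e+02  1.000e+00 -4.000e+00 -7.000e-01]
 [-1.271e+02  1.000e+00 -4.400e+00  7.000e-01]
 [-1.250e+02  1.000e+00 -5.300e+00 -2.000e-01]
 [-8.340e+01  1.000e+00 -4.800e+00  8.000e-01]
 [-8.160e+01  1.000e+00 -4.800e+00  8.000e-01]
 [-3.710e+01  1.000e+00 -5.600e+00 -1.000e+00]
 [-3.470e+01  1.000e+00 -4.900e+00 -5.000e-01]
 [ 9.730e+01 -1.000e+00  5.500e+00 -5.000e-01]
 [ 9.540e+01 -1.000e+00  5.600e+00 -4.000e-01]
 [ 1.417e+02 -1.000e+00  5.800e+00  8.000e-01]
 [ 1.382e+02 -1.000e+00  5.900e+00  7.000e-01]
 [-1.741e+02 -1.000e+00  3.200e+00  1.000e-01]
 [-1.759e+02 -1.000e+00  3.200e+00  0.000e+00]
 [-1.298e+02 -1.000e+00  1.600e+00  4.000e-01]
 [-1.322e+02 -1.000e+00  1.100e+00 -2.000e-01]
 [-8.490e+01 -1.000e+00 -9.000e-01 -1.500e+00]
 [-8.680e+01 -1.000e+00  3.000e-01 -3.000e-01]
 [-3.790e+01 -1.000e+00  2.500e+00  8.000e-01]
 [-4.040e+01 -1.000e+00  2.300e+00  7.000e-01]
 [ 4.520e+01 -1.000e+00  4.900e+00 -4.000e-01]
 [ 4.320e+01 -1.000e+00  5.000e+00 -2.000e-01]
 [ 4.120e+01 -1.000e+00  5.100e+00 -0.000e+00]
 [ 4.380e+01  1.000e+00 -1.000e+00  1.000e-01]
 [ 4.570e+01  1.000e+00 -1.000e+00 -1.000e-01]
 [ 4.770e+01  1.000e+00 -8.000e-01  1.000e-01]
 [ 4.970e+01  1.000e+00 -7.000e-01  2.000e-01]
 [ 5.180e+01  1.000e+00 -5.000e-01  3.000e-01]]
```

The fit puts the lump almost exactly in line with the crank. A false constant vertical force would produce the same result, so I'll let go near the bottom and check the sensor's zero.

Run:
```python
from h import *
C=C0+3.7*ex
arc(318,180,C)
def rd(k=6):
    o=[]
    for i in range(k): ctrl.hold(.03);o.append(sensors.read_state()["force"])
    s=sensors.read_state();f=np.mean(o,0)
    print(round(s["t"],2),"ex %.2f a %.2f z %.2f"%(f@ex,f@a,f[2]),"eef-cmd",(s["eef_pos"]-gp(180,C)).round(2),round(s["grip_width"],1))
rd()
ctrl.gripper_to(40);rd()
im,d=optics.grab_frame("scene");cv2.imwrite("pics/s3.png",cv2.resize(im[130:280,80:330,::-1],None,fx=3,fy=3))
```

```text
39.57 ex 1.92 a 2.03 z 7.06 eef-cmd [ 0.06  0.19 -0.27] 18.0
40.11 ex -0.11 a -0.14 z 0.07 eef-cmd [-0.3  -0.04 -0.38] 40.0
```

View pics/s3.png

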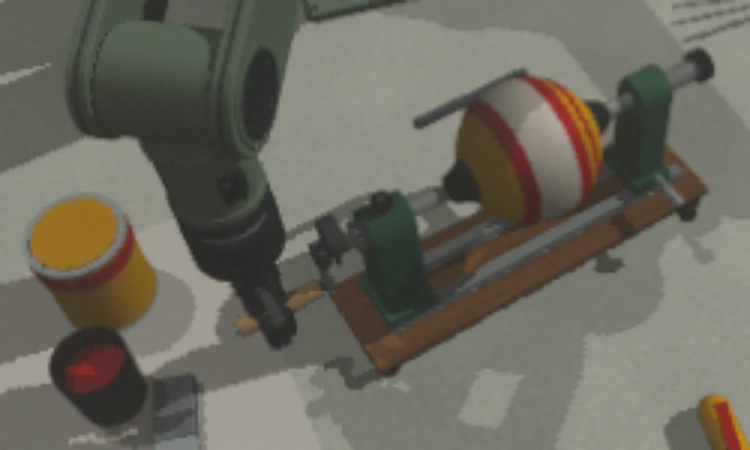

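Run:
```python
from h import *
C=C0+3.7*ex
ctrl.gripper_to(10,force=40)
s=sensors.read_state();print(s["eef_pos"]-gp(180,C),s["force"],s["t"])
probe(186,C)
print("fwd again");crank([182,184,186,188],C,vel=15,extra=(.03,.03),log="p2.jsonl")
print("back again");crank([185,183,181,179],C,vel=15,extra=(.03,.03),log="p2.jsonl")
```

```text
[ 0.20826095 -0.00563512  0.17957774] [ 1.39368888 -0.08711001  1.05120491] 40.475
40.73 182 -179.0 r 44.7 Frad [0.78, 0.68, 0.88] Ftan [-3.98, -4.11, -4.85] Fax 1.2
41.06 184 -176.2 r 44.8 Frad [-0.07, 0.83, -0.07] Ftan [-4.08, -4.18, -3.13] Fax -0.1
41.38 186 -174.0 r 44.8 Frad [-0.27, -1.81, -0.32] Ftan [-4.27, -3.09, -4.22] Fax -0.8
 back
41.76 183 -175.5 r 45.0 Frad [-5.14] Ftan [3.12] Fax -0.2
42.02 181 -177.8 r 45.0 Frad [-4.49, -5.27, -5.66] Ftan [3.2, 3.34, 3.41] Fax -0.4
42.34 179 179.9 r 45.0 Frad [-5.06, -5.56, -4.45] Ftan [2.8, 3.29, 3.2] Fax -0.2
fwd again
42.72 182 -179.5 r 44.8 Frad [-1.24, -1.21, -0.28] Ftan [-3.23, -4.29, -4.1] Fax 0.6
43.04 184 -176.5 r 44.8 Frad [-0.67, -0.94, -2.02] Ftan [-5.34, -3.63, -4.27] Fax -0.1
43.37 186 -174.1 r 44.8 Frad [-1.98, -1.91, -2.36] Ftan [-4.26, -3.35, -3.49] Fax 0.3
43.69 188 -172.0 r 44.8 Frad [-2.58, -2.91, -2.66] Ftan [-3.99, -3.44, -3.29] Fax -0.0
back again
44.07 185 -173.3 r 45.0 Frad [-5.02, -5.63, -5.86] Ftan [1.67, 0.84, 0.68] Fax 0.1
44.39 183 -174.9 r 45.1 Frad [-6.82, -5.88, -5.73] Ftan [2.87, 1.97, 1.59] Fax 0.6
44.72 181 -176.6 r 45.1 Frad [-5.89, -6.46, -5.45] Ftan [2.41, 2.35, 2.41] Fax -0.6
45.04 179 -178.5 r 45.1 Frad [-5.92, -5.78, -6.61] Ftan [2.08, 2.42, 3.09] Fax -0.8
```

```bash
sed -i 's/,vel=80)$/,vel=130)/' h.py
python3 - <<'E'
from h import *
C=C0+3.7*ex
arc(179,-4,C)
print(sensors.read_state()["t"])
crank([-2,0,2,4],C,vel=15,extra=(.03,.03),log="p3.jsonl")
print("back");crank([1,-1,-3,-5],C,vel=15,extra=(.03,.03),log="p3.jsonl")
E
```

```text
48.8583
49.12 -2 -3.2 r 44.9 Frad [5.0, 4.77, 4.56] Ftan [-3.98, -4.91, -4.58] Fax 3.7
49.44 0 -0.8 r 44.9 Frad [4.3, 4.91, 4.46] Ftan [-4.32, -4.27, -3.59] Fax 3.4
49.77 2 1.9 r 45.0 Frad [3.3, 3.86, 3.63] Ftan [-3.6, -3.18, -2.81] Fax 1.6
50.09 4 4.2 r 45.0 Frad [3.46, 4.01, 3.56] Ftan [-2.92, -3.72, -3.28] Fax 2.2
back
50.47 1 2.6 r 45.2 Frad [0.97, 0.53, 0.53] Ftan [3.59, 3.73, 4.31] Fax 0.9
50.79 -1 -0.7 r 45.1 Frad [1.12, 0.42, 0.91] Ftan [3.69, 3.34, 4.33] Fax 2.0
51.12 -3 -3.2 r 45.1 Frad [0.63, 0.6, 1.94] Ftan [3.0, 2.98, 2.51] Fax 0.6
51.44 -5 -5.3 r 45.1 Frad [2.07, 1.89, 1.17] Ftan [3.05, 2.71, 2.85] Fax 0.2
```

```bash
python3 - <<'E'
import json
for f in("p2","p3"):
    L=open(f+".jsonl").read().splitlines()
    open("fwd.jsonl","a").write("\n".join(L[1:4] if 0 else L[:3])+"\n")
    open("back.jsonl","a").write("\n".join(L[5:])+"\n")
E
python3 fit.py | head -3
python3 - <<'E'
from h import *
C=C0+3.7*ex
arc(-5,178,C)
ctrl.hold(0.4)
s=sensors.read_state();d=s["eef_pos"]-(C-14*a+6*EZ)
print(s["t"],np.degrees(np.arctan2(d@ex,d[2])),s["grip_width"],s["force"],s["qvel"].round(4))
im,dd=optics.grab_frame("scene");cv2.imwrite("pics/s4.png",im[:,:,::-1])
im,dd=optics.grab_frame("wrist");cv2.imwrite("pics/w4.png",im[:,:,::-1])
E
```

```text
[2.75 0.08 3.2 ] amp 2.751716737805256 delta 1.6449839279839236 target crank angle 178.35501607201607 rms 0.5620907969519885
[2.74 0.09 3.2  0.08] amp 2.7436436357216523 delta 1.953064542387214 target crank angle 178.0469354576128 rms 0.561962799765444
boot 2.217140407207389
55.6583 178.35851767425223 17.83225619573185 [-3.03201655  0.36550373  0.2600984 ] [ 0.0002 -0.0005  0.0036  0.0011 -0.0029 -0.    ]
```

View pics/s4.png

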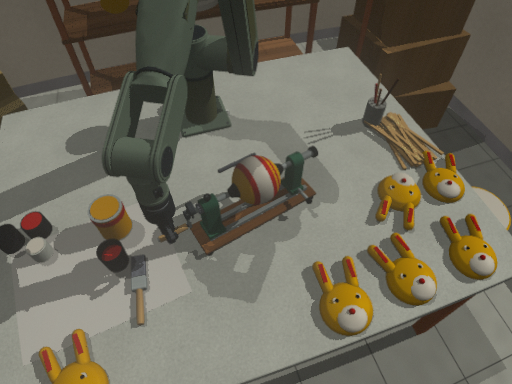

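View pics/w4.png

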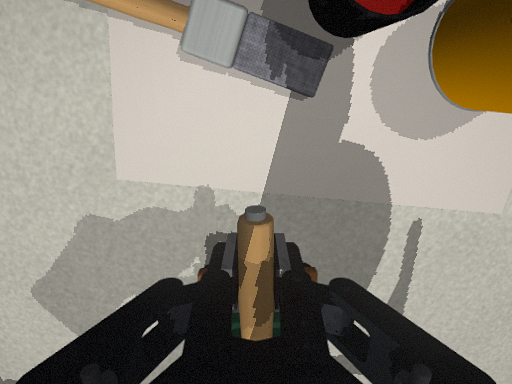

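Run:
```python
from h import *
print(ctrl.finish_job())
```

```text
the job is handed in; nothing more can be done
None
```

I found the ball's heavy side by feel, turned it to the bottom, and handed the job in at about 56 s of the 72 s allowed, still holding the crank grip. The hand-in gives no verdict.

- **Finding the lathe:** I located the ball, spindle axis and grip from the cameras. Once I held the grip, its path showed the crank centre was 3.7 mm off my estimate, and I corrected for that.
- **Full turn:** I cranked forward from the starting angle of about -137° (0° is the crank straight up) to 325°, about 460° in all. Along the way I took slow forward and backward force readings.
- **Where the weight is:** the fit over all readings puts the lump about 2° from the crank arm direction, with a statistical error of about 2°. The weight is therefore straight down with the crank at 178°.
- **At the end:** the crank measured 178.4°, the joints were still, and the grip read 17.8 mm wide, the same as when first held. In the last scene picture the tin, cup, brush and mask looked unmoved. I commanded no move near the ball.

**Checks that disagreed:**
- **Drag:** the felt drag came out at 3.2 N at the grip, where 4.0 N was expected. The weight's pull came out at 0.12 N m, at the low end of the given range. Both are probably low because the force relaxes a little when the arm stops.
- **Bottom reading:** the readings near the bottom alone suggested a target angle of 172–176°. Readings at the top brought the combined result back to 178°, and both are inside the 14° allowed.
- **Lump in line with the crank:** a false vertical force reading would give the same result. I let go of the grip once to check; the sensor read zero, and I gripped again.

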